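# Strip a blower spindle in the vice and sort its parts

### The arm

A 6-joint arm with a two-finger parallel gripper is mounted at the origin on the work surface. World frame = base frame: x ahead of the robot, y to its left, z up, the work surface at z = 0. Lengths are in m, angles in rad, forces in N, time in s.
With the tool pointing down it reaches from about 0.325 to 0.775 m from the base axis. Payload 5.5 kg.
Tool frame: the origin (TCP) lies between the finger pads; the fingertips stand 8 mm ahead of it and the grasp point (between the pads) lies 11 mm behind it (tcp_to_tips is the distance from the TCP to the fingertips, in m); z points along the fingers, y is the direction in which the jaws open and shut (so a half turn about z gives the same grasp; the last joint's range is limited). The gripper opens to 88 mm and grips with 3 to 60 N. Pads are 20 mm wide; open, the fingers measure 115 mm over their backs; the gripper's body (75 mm by 178 mm) begins 61 mm behind the grasp point.
Start: joints at [-1.319, 0.091, 1.231, -0, 1.82, -0.057], TCP at [0.182, -0.572, 0.231] pointing down, gripper open.
Joint ranges: [-2.87, 2.87], [-0.86, 2.18], [0.17, 2.46], [-1.51, 4.65], [0.06, 2.69], [-2.65, 2.65]. Speed limits (rad/s): [2.57, 2.57, 3.01, 3.14, 3.14, 3.14].

### API

Orientations are given as a unit quaternion [w, x, y, z].
In Python, from bench import * gives the robot as it stands. Calls block until the motion is done:
- move_to(position, orientation): joint-space move of the TCP to a pose.
- move_l(position, speed=0.15, orientation=None): straight line of the TCP; orientation=None keeps the orientation; speed is the mean speed in m/s.
- movej(angles): joint-space move.
- gripper_open() and close(): open the fingers fully, or close them until they stop; the grip force is fixed at half the most.
- hold(seconds).
- inverse_kinematics(position, orientation): joint angles nearest the present ones, or None.
- state(): the state.
- get_image(name): name is "side" or "top"; returns a dict with "frame" (480x640x3 uint8, blue, green, red), "depth" (480x640 float32, m along the optical axis (not along the pixel's ray), 0 where there is no reading), "camera_matrix" (3x3 intrinsics, pixels), "k1" (the pictures are not rectified: a ray, as slopes to the right and down, at radius r is drawn at 1 + k1 r^2 times it, then the intrinsics apply), "view" (4x4, takes a point from world to camera coordinates). Camera axes: x right, y up, looking along -z (the intrinsics and any distortion apply to the point x, -y, -z); pixel columns grow to the right and rows downward; lengths in m; the calibration is good to about 2 mm. A picture is of the moment at which its call begins.
A pose or a line that the arm cannot do raises IKError and nothing moves.
- job_done(): hands the job in, once; it reports no verdict.
The state is a dict: "time": time; "joint_pos": joint angles; "dq": joint speeds; "joint_torque": joint torques, N m; "ee_pos": TCP position; "ee_rot": TCP orientation; "ft_force": force on the tool from outside, world axes, zero at the start; "moment": the same for the moment, N m; "finger_gap": finger opening in m.
Only numpy, scipy, OpenCV 4.12 (cv2) and the standard library are available. Lean on these libraries where they do the work, as an engineer would, in place of code of your own. Each camera call takes 0.05 s, during which the arm holds its last target.

### The job

Strip the blower spindle that stands in the vice, from the top down, putting each part away before lifting the next: the black lock collar goes into the round steel magnetic dish, the worn bearing into the red scrap bin, the brass-coloured pulley on the green mat with no part of it over the edge, and the dusty blue fan wheel into the wire wash basket. Lay each part flat, the same way up as it came off, setting it down gently rather than dropping it, and do not knock over the yellow oil bottle.

Things in the scene. Friction and masses are not known exactly. Their poses are not given: they have to be found in the camera images.
- collar_center (a point): Black lock collar, a ring 28 mm in diameter and 14 mm high, bore 17 mm; the top part on the spindle. Point: its centre, half-way up (7 mm above its underside); z points up out of its top. It is loose, like all the parts, and lifts straight up.
- bearing_center (a point): Steel ball bearing with brown seals, a ring 40 mm in diameter and 12 mm high, bore 17 mm; sits under the collar and shows as a ring around it. Point: its centre, 6 mm above its underside; z up.
- pulley_center (a point): Brass-coloured V-belt pulley, bore 17 mm: a grooved disc 52 mm in diameter and 14 mm high, with a hub 28 mm in diameter and 4 mm high on its top, 18 mm high in all; sits under the bearing, which rests on the hub. Point: its centre, 9 mm above its underside; z up.
- fan_center (a point): Blue plastic fan wheel, 64 mm in diameter and 30 mm high, bore 17 mm; the lowest part, under the pulley, on the shoulder of the spindle. Grip it by its round outside (the colliding shape is a solid ring). Point: its centre, 15 mm above its underside; z up.
- vice: Grey machine vice, fixed; base 130 x 126 mm over its lugs, jaw tops 55 mm over the bench, screw handle 90 mm to its -x side. Origin: on the bench, on the axis of the upright spindle it holds. Spindle: shoulder at 75 mm, where the fan wheel sits, then a 13 mm shaft ending 139 mm over the bench, so lift parts until their underside is above that; stack top at 149 mm. Bare, the shaft stands 34 mm above the fan wheel.
- dish: Round stainless magnetic parts dish on a black rubber foot, fixed; rim 150 mm in diameter and 32 mm above the bench, flat inner floor 110 mm in diameter, 10 mm above the bench. No pull is felt. Origin: on the bench under its centre.
- scrap_bin: Red plastic scrap bin, open on top, fixed; 145 mm (its x axis) x 115 mm (its y axis) outside and 45 mm high, walls and floor 4 mm thick. Origin: on the bench under its centre.
- mat: Green ribbed rubber mat, 92 x 92 mm, 6 mm thick, fixed. Origin: on the bench under its centre; x and y along its edges.
- basket: Wire wash basket, open on top, fixed; 150 mm (its x axis) x 120 mm (its y axis) outside and 45 mm high, walls 4 mm thick, floor 6 mm above the bench. Origin: on the bench under its centre.
- oil_bottle: Yellow plastic oil bottle with a black nozzle, loose, 44 mm in diameter and 128 mm high; it stands among the work and is to stay standing. Origin: centre of its underside; z up.
Things that resemble listed ones, but are neither listed nor needed, are in the scene too. Of the things that look like the part that bears fan_center, the smaller one is meant. There is more than one size of the part that bears pulley_center; the job needs the smaller.

How it is judged:
On the way, in this order (a step that is already met when the one before it is completed fails the run):
1. the lock collar lies flat in the magnetic dish, let go (z of collar_center in the frame of dish between 0.013 and 0.021 m and angle between collar_center's own z axis and vertical below 0.15 rad and horizontal distance between collar_center and dish below 0.043 m and linear speed of collar below 0.03 m/s and contact force between collar and the fingers below 0.1 N), for 0.2 s.
2. the bearing lies flat in the red scrap bin, let go (z of bearing_center in the frame of scrap_bin between 0.006 and 0.014 m and angle between bearing_center's own z axis and vertical below 0.15 rad and x of bearing_center in the frame of scrap_bin between -0.055 and 0.055 m and y of bearing_center in the frame of scrap_bin between -0.04 and 0.04 m and linear speed of bearing below 0.03 m/s and contact force between bearing and the fingers below 0.1 N), for 0.2 s.
3. the pulley lies flat on the green mat, wholly on it, let go (z of pulley_center in the frame of mat between 0.011 and 0.019 m and angle between pulley_center's own z axis and vertical below 0.15 rad and x of pulley_center in the frame of mat between -0.021 and 0.021 m and y of pulley_center in the frame of mat between -0.021 and 0.021 m and linear speed of pulley below 0.03 m/s and contact force between pulley and the fingers below 0.1 N), for 0.2 s.
4. the fan wheel lies flat in the wire basket, let go (z of fan_center in the frame of basket between 0.017 and 0.025 m and angle between fan_center's own z axis and vertical below 0.15 rad and x of fan_center in the frame of basket between -0.045 and 0.045 m and y of fan_center in the frame of basket between -0.03 and 0.03 m and linear speed of fan below 0.03 m/s and contact force between fan and the fingers below 0.1 N), for 0.2 s.
At the end, for the whole second after the job is handed in: All parts released, at rest, flat (0.15 rad) and right way up: collar on the dish floor within 43 mm of its centre, bearing on the bin floor, pulley wholly on the mat (21 mm of its centre each way), fan wheel on the basket floor (heights 4 mm); oil bottle standing (all of step 1 and all of step 2 and all of step 3 and all of step 4 and angle between oil_bottle's own z axis and vertical below 0.2 rad); the robot touches nothing.
It fails at once if a part is dropped: it falls freely, out of the fingers, faster than 0.8 m/s (about 33 mm of fall) ((contact force between collar and the fingers below 0.05 N and linear speed of collar above 0.8 m/s) or (contact force between bearing and the fingers below 0.05 N and linear speed of bearing above 0.8 m/s) or (contact force between pulley and the fingers below 0.05 N and linear speed of pulley above 0.8 m/s) or (contact force between fan and the fingers below 0.05 N and linear speed of fan above 0.8 m/s)).
It fails at once if the oil bottle is knocked over (angle between oil_bottle's own z axis and vertical above 0.6 rad).
It also fails if it takes over 128 s, if anything falls off the work surface, if the arm or the gripper's body presses on something with over 40 N, if the wrist force passes 120 N, or if a joint passes its speed limit or range.

## Working session

There is one attempt and no reset: what is moved stays moved. The work goes in short steps, each a Python script; the robot and the scene stay as the last script left them, time stands still between calls to the robot, and variables do not carry over. Pictures are saved under pics/ and viewed, and the job is handed in when it is done.

```bash
ls; mkdir -p pics
python3 - <<'E'
from bench import *
import cv2,numpy as np,pickle
for n in ("top","side"):
    im=get_image(n); cv2.imwrite(f"pics/{n}0.png",im["frame"]); pickle.dump(im,open(f"{n}0.pkl","wb"))
    print(n,im["camera_matrix"],im["k1"],im["view"], (im["depth"]>0).mean())
s=state();print(s["time"],s["ee_pos"],s["ee_rot"],s["finger_gap"])
E
```

```text
pics
top [[458.82046776   0.         319.6797684 ]
 [  0.         458.82046776 243.56110271]
 [  0.           0.           1.        ]] -0.044211042623193086 [[ 0.02609884 -0.99959279  0.01153682 -0.02940651]
 [ 0.99614926  0.02697175  0.08342165 -0.56205461]
 [-0.08369885  0.00931519  0.99644756 -1.09196699]
 [ 0.          0.          0.          1.        ]] 0.9957779947916666
side [[560.22677509   0.         326.49481127]
 [  0.         560.22677509 241.89730282]
 [  0.           0.           1.        ]] -0.15939952833978382 [[ 0.99793549 -0.06329296 -0.0108978  -0.5826082 ]
 [ 0.04174009  0.51020307  0.85904051 -0.12358929]
 [-0.04881112 -0.85772188  0.5117916  -1.22340567]
 [ 0.          0.          0.          1.        ]] 0.996015625
0.1 [ 0.18228761 -0.57138159  0.22964187] [-8.45097240e-04  9.88103876e-01  1.53785595e-01 -8.60625494e-05] 0.08739697012390382
```

View pics/top0.png

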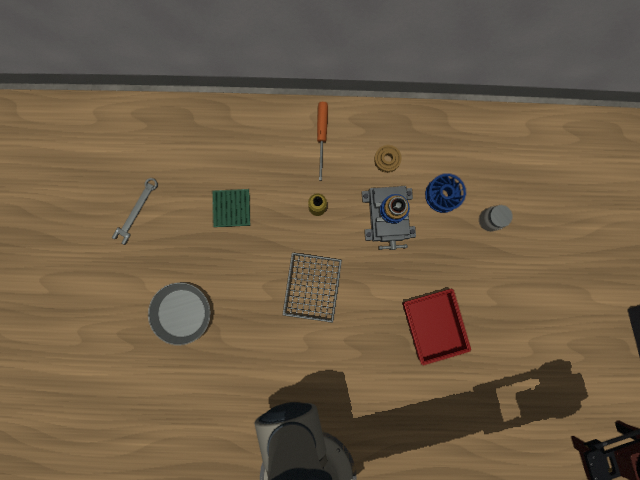

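View pics/side0.png

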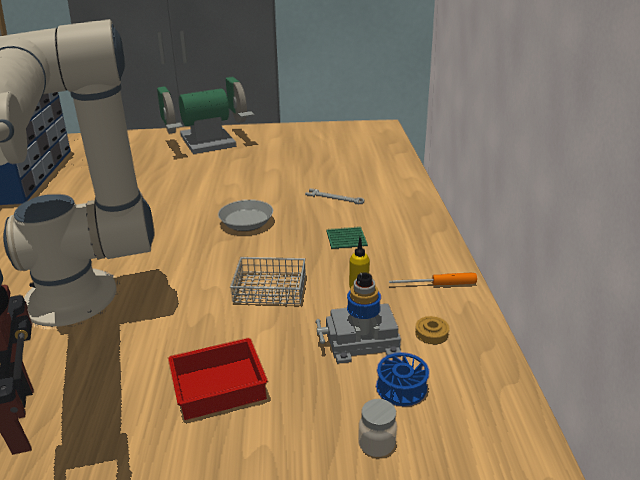

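The top view shows the dish (181,313), mat (231,208), bottle (318,204), basket (313,287), vice and stack (395,208), and bin (436,326). The candidates are:
- **Fan wheels:** the one on the spindle (395,208) and a loose one at (446,193).
- **Pulleys:** the one on the spindle and a loose one at (388,158).

Next I'll compare sizes and enlarge a crop.

```bash
cat > h.py <<'E'
import numpy as np,cv2
def prep(im):
    V=np.array(im["view"]);return np.array(im["camera_matrix"]),im["k1"],V[:3,:3],V[:3,3]
def rays(im,uv):
    K,k1,R,t=prep(im); uv=np.atleast_2d(np.asarray(uv,float))
    D=np.array([k1,0,0,0,0.])
    n=cv2.undistortPointsIter(uv.reshape(-1,1,2),K,D,None,None,(3,50,1e-10)).reshape(-1,2)
    d=np.c_[n[:,0],-n[:,1],-np.ones(len(n))]
    return -R.T@t, d@R   # origin, dirs (unit depth)
def onplane(im,uv,z):
    o,d=rays(im,uv); s=(z-o[2])/d[:,2]; return o+d*s[:,None]
def cloud(im):
    h,w=im["depth"].shape; u,v=np.meshgrid(np.arange(w),np.arange(h))
    o,d=rays(im,np.c_[u.ravel(),v.ravel()])
    return (o+d*im["depth"].ravel()[:,None]).reshape(h,w,3)
def proj(im,P):
    K,k1,R,t=prep(im);c=np.atleast_2d(P)@R.T+t; x=c[:,0]/-c[:,2];y=-c[:,1]/-c[:,2];f=1+k1*(x*x+y*y)
    return np.c_[K[0,0]*x*f+K[0,2],K[1,1]*y*f+K[1,2]]
E
python3 - <<'E'
import pickle,cv2,numpy as np
from h import *
T=pickle.load(open("top0.pkl","rb"));S=pickle.load(open("side0.pkl","rb"))
a=cv2.resize(T["frame"][140:250,340:480],None,fx=4,fy=4,interpolation=cv2.INTER_CUBIC)
b=cv2.resize(S["frame"][225:375,310:460],None,fx=3,fy=3,interpolation=cv2.INTER_CUBIC)
c=np.zeros((450,800,3),np.uint8); a=cv2.resize(a,(350,275)) if 0 else cv2.resize(T["frame"][150:250,360:470],(350,318),interpolation=cv2.INTER_CUBIC)
c[:318,:350]=a; c[:450,350:800]=b; cv2.imwrite("pics/crop0.png",c)
for im,n in((T,"top"),(S,"side")):
    C=cloud(im);Cz=C[...,2]
    print(n,"origin",rays(im,[[0,0]])[0])
    hsv=cv2.cvtColor(im["frame"],cv2.COLOR_BGR2HSV)
    # table plane check
    print("table z", np.median(Cz[Cz<0.02]) )
    def comp(name,lo,hi,zmin,zmax,minA=40):
        m=cv2.inRange(hsv,np.array(lo),np.array(hi))
        m=(m>0)&(Cz>zmin)&(Cz<zmax)
        k,l,st,ce=cv2.connectedComponentsWithStats(m.astype(np.uint8))
        for i in range(1,k):
            if st[i,4]>=minA:
                P=C[l==i]; zt=np.percentile(P[:,2],95)
                print(name,np.round(ce[i],1),st[i],"xyz min",P.min(0).round(3),"max",P.max(0).round(3))
    comp("blue",(105,120,40),(130,255,255),0.003,0.2)
    comp("green",(60,60,20),(95,255,255),-0.01,0.05)
    comp("red",(0,150,40),(5,255,255),0.0,0.2)
    comp("yellow",(20,120,60),(35,255,255),0.03,0.2,20)
    comp("brass",(12,60,60),(25,255,255),0.008,0.2,20)
E
```

```text
top origin [ 0.46926139 -0.00406306  1.13531461]
table z -0.0002802295433573798
blue [444.4 193.1] [426 174  40  39 829] xyz min [ 0.652 -0.365  0.003] max [ 0.741 -0.275  0.049]
blue [388.6 213.4] [380 195  28  28 171] xyz min [ 0.612 -0.211  0.05 ] max [ 0.672 -0.152  0.109]
green [231.  207.9] [ 213  190   37   37 1299] xyz min [ 0.601  0.161 -0.001] max [0.693 0.255 0.013]
red [435.9 325.4] [ 403  289   68   76 3230] xyz min [ 0.283 -0.376  0.   ] max [ 0.461 -0.217  0.051]
yellow [316.7 202.9] [308 193  19  19 197] xyz min [ 0.635 -0.026  0.031] max [0.677 0.016 0.094]
brass [387.7 157.5] [375 145  27  27 506] xyz min [ 0.75  -0.213  0.008] max [ 0.816 -0.146  0.029]
brass [316.5 203.1] [308 193  19  20 204] xyz min [ 0.635 -0.026  0.008] max [0.677 0.017 0.094]
brass [394.2 208.1] [385 196  23  23 147] xyz min [ 0.618 -0.211  0.079] max [ 0.667 -0.157  0.136]
side origin [ 0.52684822 -1.02316117  0.72594781]
table z -0.0013323379894516485
blue [ 43.5 131. ] [ 28 114  34  33  62] xyz min [-0.32   0.606  0.141] max [-0.309  0.923  0.153]
blue [ 16.8 181.8] [   0  132   70   73 10
[... 447 characters left out ...]
6  -0.217  0.049]
yellow [358.4 265.1] [349 253  21  27 397] xyz min [ 0.63  -0.178  0.03 ] max [0.678 0.004 0.15 ]
brass [360.3 278.8] [349 252  29  52 726] xyz min [ 0.617 -0.211  0.008] max [0.678 0.008 0.15 ]
brass [248.8 263.4] [242 259  13  11  27] xyz min [0.393 0.06  0.009] max [0.421 0.075 0.04 ]
brass [236.3 279.3] [233 273   7  13  28] xyz min [ 0.381 -0.035  0.01 ] max [0.387 0.04  0.042]
brass [454.3 277.9] [432 273  45  11 435] xyz min [ 0.82  -0.029  0.008] max [0.92  0.001 0.028]
brass [432.  326.9] [415 316  35  22 592] xyz min [ 0.749 -0.214  0.008] max [ 0.816 -0.144  0.027]
brass [359.1 427.1] [358 409   4  35  47] xyz min [ 0.605 -0.448  0.009] max [ 0.611 -0.427  0.075]
```

View pics/crop0.png

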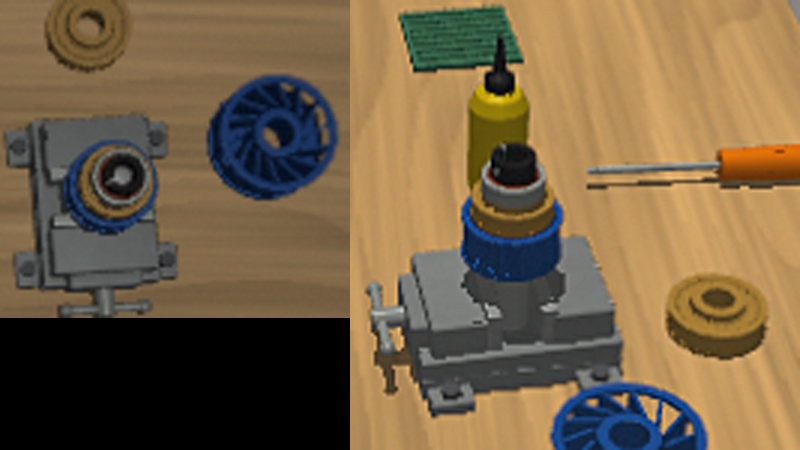

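The loose fan spans about 90 mm and the loose pulley about 67 mm. The spindle parts measure about 63 mm and 50 mm, so the spindle set is the right one and the loose pair are decoys. Next I'll fix the exact poses.

```bash
cat > meas.py <<'E'
import pickle,cv2,numpy as np
from h import *
T=pickle.load(open("top0.pkl","rb"));S=pickle.load(open("side0.pkl","rb"))
def rect(P): 
    r=cv2.minAreaRect((P[:,:2]*1000).astype(np.float32)); return np.round(r[0],1),np.round(r[1],1),round(r[2],1)
def circ(P):
    A=np.c_[2*P[:,:2],np.ones(len(P))];b=(P[:,:2]**2).sum(1);s=np.linalg.lstsq(A,b,rcond=None)[0];return s[:2],np.sqrt(s[2]+s[:2]@s[:2])
def edge(im,mask,z):
    c=max(cv2.findContours(mask.astype(np.uint8),cv2.RETR_EXTERNAL,cv2.CHAIN_APPROX_NONE)[0],key=cv2.contourArea)
    return onplane(im,cv2.convexHull(c).reshape(-1,2).astype(float),z)
for n,im in(("top",T),("side",S)):
    C=cloud(im);Z=C[...,2];hsv=cv2.cvtColor(im["frame"],cv2.COLOR_BGR2HSV)
    box=lambda x0,x1,y0,y1,z0,z1:(C[...,0]>x0)&(C[...,0]<x1)&(C[...,1]>y0)&(C[...,1]<y1)&(Z>z0)&(Z<z1)
    g=(cv2.inRange(hsv,(60,60,20),(95,255,255))>0)&box(.5,.8,.1,.3,-.02,.03); print(n,"mat",rect(edge(im,g,.006)))
    r=(cv2.inRange(hsv,(0,120,30),(8,255,255))>0)&box(.2,.55,-.45,-.15,-.02,.08)
    P=C[r];print("bin rim z",np.percentile(P[:,2],[5,50,98]),rect(P[P[:,2]>.038]))
    if n=="top": print("bin edge@45",rect(edge(im,r,.045)))
    b=box(.28,.52,-.08,.1,.036,.06);P=C[b];print("basket",len(P),rect(P))
    d=box(.25,.5,.2,.45,.022,.04);P=C[d];print("dish rim",len(P),rect(P),"circ",)
    d2=box(.25,.5,.2,.45,.012,.05)
    if n=="top": print("dish edge",circ(edge(im,d2,.032)))
    o=box(.6,.72,-.06,.05,.03,.16);P=C[o];print("bottle",rect(P[P[:,2]<.085]),P[:,2].max())
    # spindle: rings by height
    for zc,lo in((.149,.141),(.135,.131),(.119,.115),(.105,.095)):
        m=box(.58,.72,-.25,-.12,lo,zc+.004);P=C[m]
        print(" stack",zc,len(P),rect(P))
        mm=box(.58,.72,-.25,-.12,lo,.16)
        if mm.sum()>10: cc=circ(edge(im,mm,zc)) ;print("   hull",cc)
E
python3 meas.py
```

```text
top mat (array([647.2, 208.1]), array([90.5, 89.6]), 2.7)
bin rim z [0.00123936 0.00600816 0.04826217] (array([ 372.2, -297.2]), array([154.3, 125.4]), 17.2)
bin edge@45 (array([ 372. , -295.6]), array([155.5, 127.4]), 17.1)
basket 305 (array([453.9,   2.3]), array([120.5, 143.3]), 83.2)
dish rim 762 (array([385.9, 317.6]), array([146.1, 149.4]), 6.3) circ
dish edge (array([0.3858161 , 0.31772989]), np.float64(0.07430386473599083))
bottle (array([655.3,  -5. ]), array([42.8, 42.3]), 27.4) 0.1295156543213325
 stack 0.149 96 (array([ 643.6, -182.6]), array([25.6, 26.8]), 85.7)
   hull (array([ 0.64281922, -0.1825986 ]), np.float64(0.01402415937501296))
 stack 0.135 132 (array([ 643.3, -183.2]), array([38.6, 38.8]), 30.7)
   hull (array([ 0.64329247, -0.18311263]), np.float64(0.019798066295525413))
 stack 0.119 144 (array([ 643.8, -182.5]), array([50. , 49.8]), 3.0)
   hull (array([ 0.64341159, -0.18329344]), np.float64(0.02567505812849822))
 stack 0.105 164 (array([ 642.9, -184. ]), array([62.5, 62.2]), 89.6)
   hull (array([ 0.64341788, -0.18312932]), np.float64(0.031678293231717496))
[... 257 characters left out ...]
]), array([144.6, 154.1]), 1.3) circ
bottle (array([653.7, -11.6]), array([34. , 43.6]), 76.2) 0.1280367986367611
 stack 0.149 140 (array([ 642.5, -182.6]), array([30.6, 25.6]), 83.9)
   hull (array([ 0.64207178, -0.18822919]), np.float64(0.017107118367174236))
 stack 0.135 144 (array([ 642.8, -187.7]), array([38.2, 34. ]), 2.7)
   hull (array([ 0.64329081, -0.17873316]), np.float64(0.025987882023913344))
 stack 0.119 168 (array([ 641.4, -189.4]), array([41.4, 50.1]), 82.3)
   hull (array([ 0.64794798, -0.16877737]), np.float64(0.03715412859721089))
 stack 0.105 270 (array([ 642.1, -190.9]), array([47.3, 62.1]), 85.2)
   hull (array([ 0.6448005, -0.1627013]), np.float64(0.04946002803110192))
```

Measured positions (x, y in m):

| Thing | Position | Angle |
|---|---|---|
| Spindle axis | (0.643, -0.183) | – |
| Dish | (0.386, 0.318) | – |
| Bin | (0.372, -0.2965) | long axis +17° |
| Mat | (0.647, 0.208) | +2.7° |
| Basket | (0.4535, 0.0025) | long axis -6.8° |
| Bottle | (0.655, -0.005) | – |

I'll check reach, then start on the collar.

```bash
cat > act.py <<'E'
from bench import *
import numpy as np
def q(phi_deg):
    a=np.radians(phi_deg+90)/2; return [0,float(np.cos(a)),float(np.sin(a)),0]
SP=np.array([.643,-.183])
DEST=dict(collar=([.3857,.318],0,.010),bearing=([.372,-.2965],17.1,.004),pulley=([.647,.208],2.7,.006),fan=([.4535,.0025],-6.8,.006))
UND=dict(collar=.135,bearing=.123,pulley=.105,fan=.075)
OFF=dict(collar=.004,bearing=-.002,pulley=.0015,fan=.006)  # tips above underside
def st(tag=""):
    s=state();print(tag,"t=%.1f"%s["time"],np.round(s["ee_pos"],4),"gap %.4f"%s["finger_gap"],"F",np.round(s["ft_force"],1),"q6 %.2f"%s["joint_pos"][5]);return s
E
python3 - <<'E'
from act import *
for nm,p,z in [("vice",SP,.25),("viceLow",SP,.088)]+[(k,v[0],.25) for k,v in DEST.items()]+[(k+"L",v[0],v[2]+.012) for k,v in DEST.items()]:
    k=nm.rstrip("L")
    ph=DEST[k][1] if k in DEST else 0
    for f in(0,180): 
        r=inverse_kinematics([*p,z],q(ph+f)); print(nm,f,None if r is None else np.round(r,2))
E
```

```text
vice 0 [-0.33  0.29  0.97 -0.    1.88 -0.33]
vice 180 None
viceLow 0 [-0.33  0.29  1.26 -0.    1.59 -0.33]
viceLow 180 None
collar 0 [ 0.62 -0.17  1.45 -0.    1.86  0.62]
collar 180 [ 0.62 -0.17  1.45 -0.    1.86 -2.52]
bearing 0 [-0.74 -0.24  1.51 -0.    1.87 -1.04]
bearing 180 [-0.74 -0.24  1.51 -0.    1.87  2.1 ]
pulley 0 [ 0.26  0.32  0.93 -0.    1.89  0.21]
pulley 180 None
fan 0 [-0.07 -0.3   1.56 -0.    1.88  0.05]
fan 180 None
collarL 0 [ 0.62 -0.12  1.81 -0.    1.45  0.62]
collarL 180 [ 0.62 -0.12  1.81 -0.    1.45 -2.52]
bearingL 0 [-0.74 -0.18  1.88 -0.    1.44 -1.04]
bearingL 180 [-0.74 -0.18  1.88 -0.    1.44  2.1 ]
pulleyL 0 [ 0.26  0.36  1.3  -0.    1.48  0.21]
pulleyL 180 None
fanL 0 [-0.07 -0.25  1.93 -0.    1.46  0.05]
fanL 180 None
```

```bash
sed -i 's/bearing=-.002/bearing=.0015/' act.py
python3 - <<'E'
from act import *
import cv2
k="collar"
move_to([*SP,.25],q(0)); st("above")
zt=UND[k]+OFF[k]+.008
move_l([*SP,zt+.02],.2); move_l([*SP,zt],.05); st("down")
close(); st("closed")
move_l([*SP,zt+.03],.05); st("up")
for n in("top","side"): cv2.imwrite(f"pics/{n}1.png",get_image(n)["frame"])
E
```

```text
above t=2.3 [ 0.6426 -0.1842  0.2501] gap 0.0880 F [ 0.7 -0.7  0.4] q6 -0.33
down t=3.4 [ 0.6429 -0.1829  0.1467] gap 0.0874 F [0.  0.7 0.3] q6 -0.33
closed t=4.3 [ 0.643 -0.183  0.147] gap 0.0271 F [ 0.1  0.5 -1.2] q6 -0.33
up t=5.1 [ 0.643  -0.183   0.1768] gap 0.0270 F [-0.7 -0.  -1. ] q6 -0.33
```

Run:
```python
import cv2;a=cv2.imread("pics/side1.png")[150:350,270:470];cv2.imwrite("pics/s1c.png",cv2.resize(a,(600,600),interpolation=cv2.INTER_CUBIC))
```

```text
(no output)
```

View pics/s1c.png

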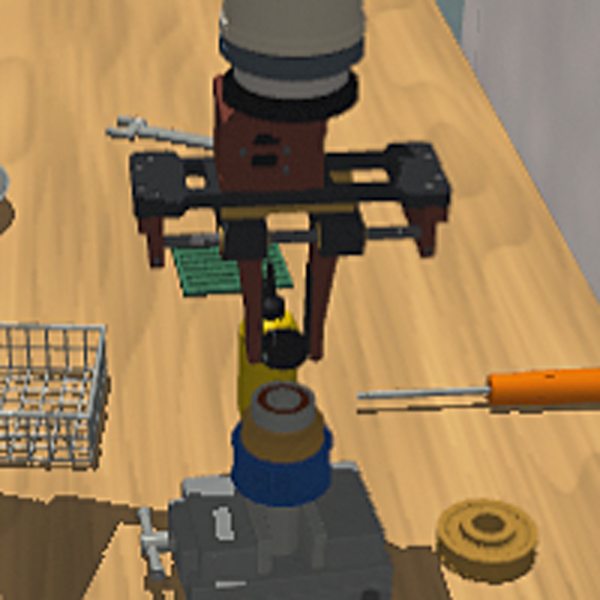

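Run:
```python
import cv2;a=cv2.imread("pics/side1.png")[225:300,335:395];a=cv2.convertScaleAbs(a,alpha=2.2,beta=15);cv2.imwrite("pics/s1d.png",cv2.resize(a,(480,600),interpolation=cv2.INTER_CUBIC))
```

```text
(no output)
```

View pics/s1d.png

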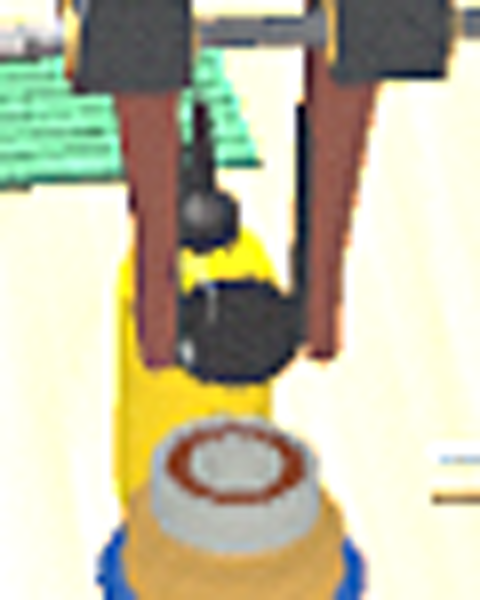

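```bash
cat > tilt.py <<'E'
from act import *; from h import *
def tilt(zlo,R,n="side",out=None):
    im=get_image(n); C=cloud(im); e=np.array(state()["ee_pos"])
    m=(np.hypot(C[...,0]-e[0],C[...,1]-e[1])<R+.004)&(C[...,2]>zlo)&(C[...,2]<e[2]+.025)
    ys,xs=np.where(m)
    return C,m,e
if __name__=="__main__":
    C,m,e=tilt(.155,.014); np.set_printoptions(linewidth=220,precision=0,suppress=True)
    ys,xs=np.where(m)
    for r in range(ys.min(),ys.max()+1):
        print(r,[ "%d/%d/%d"%tuple(1000*(C[r,c]-[e[0],e[1],0])) for c in range(xs.min(),xs.max()+1,3) if m[r,c]])
E
python3 tilt.py
```

```text
252 ['12/0/200']
253 ['12/0/197']
254 ['-14/-6/201', '12/-1/196']
255 ['12/-3/195']
256 ['-14/-8/197', '12/0/191']
257 ['-14/-8/196', '13/0/188']
258 ['-15/-9/194', '12/-2/188']
259 ['-14/-9/192', '-7/8/180', '-1/12/177', '3/10/178', '12/-4/187']
260 ['-15/-9/190', '-7/10/177', '-1/10/176', '3/8/177', '9/8/177', '12/-3/185']
261 ['-14/-8/187', '-7/3/179', '-1/10/174', '3/10/174', '8/2/179', '12/-5/184']
262 ['-14/-8/185', '-7/6/175', '-1/11/171', '3/6/174', '8/0/178', '12/-2/180']
263 ['-14/-9/183', '-7/8/171', '-2/5/173', '3/8/171', '7/-1/177', '12/-7/181']
264 ['-14/-8/181', '-9/-6/179', '-1/13/166', '3/7/169', '7/-5/177', '12/-8/179']
265 ['-14/-10/180', '-9/-8/178', '-3/-7/177', '1/-7/177', '7/-7/177', '12/-4/174']
266 ['-14/-5/175', '-9/-11/178', '-4/-11/178', '1/-12/178', '7/-6/174', '12/-7/175']
267 ['-14/-8/174', '-9/-9/175', '-3/-9/175', '1/-11/175', '6/-9/174', '12/-8/173']
268 ['-14/-8/172', '-9/-10/173', '-4/-12/174', '0/-14/175', '6/-10/172', '12/-8/171']
269 ['-9/-11/172', '-4/-13/173', '0/-14/173', '6/-10/170', '12/-8/168']
270 ['-8/-8/167', '-4/-13/171', '1/-12/170', '7/-9/167']
271 ['-9/-8/166', '-4/-13/169', '1/-9/166', '7/-9/165']
272 ['-8/-7/163', '-3/-11/165', '1/-12/165']
```

The depth readings show the collar's top face flat at 0.177–0.179 m and level across its width. I'll place it now.

```bash
cat >> act.py <<'E'
def place(k,dz=.001):
    p,ph,fl=DEST[k]; z=fl+OFF[k]+.008+dz
    move_l([*SP,.25],.2); move_to([*p,.25],q(ph)); move_l([*p,z+.03],.25); move_l([*p,z],.04); st("at place"); hold(.2); st("settled")
    gripper_open(); st("open"); move_l([*p,z+.03],.06); move_l([*p,.25],.3); st("clear")
def pick(k):
    zt=UND[k]+OFF[k]+.008
    move_to([*SP,.25],q(0)); move_l([*SP,zt+.02],.25); move_l([*SP,zt],.05); st("down")
    close(); st("closed"); move_l([*SP,zt+.03],.05); st("up")
E
python3 - <<'E'
from act import *
import cv2
place("collar")
for n in("top","side"): cv2.imwrite(f"pics/{n}2.png",get_image(n)["frame"])
E
```

```text
at place t=9.6 [0.3858 0.3181 0.0232] gap 0.0271 F [ 0.3 -0.5  0.5] q6 0.62
settled t=9.8 [0.3858 0.3181 0.0233] gap 0.0268 F [-0.3 -0.6 -0.9] q6 0.62
open t=10.9 [0.3857 0.318  0.023 ] gap 0.0875 F [-0.  -0.3  0.2] q6 0.62
clear t=12.3 [0.3854 0.3178 0.248 ] gap 0.0878 F [ 0.3 -0.3  0.9] q6 0.62
```

View pics/side2.png

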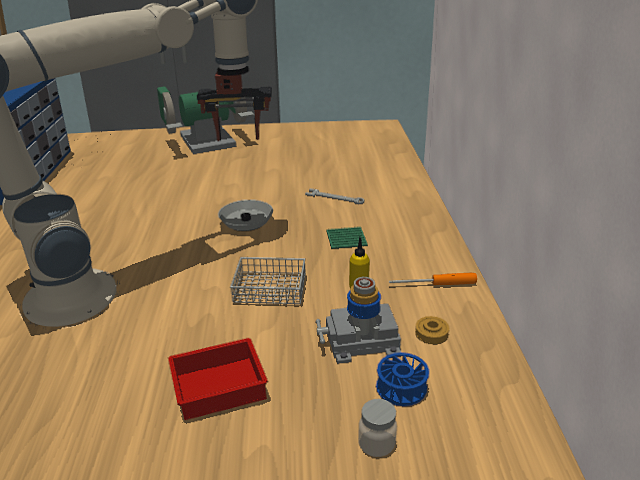

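The collar sits in the dish at (246,216), and the bottle and the rest of the stack are undisturbed. Next is the bearing, with a depth check for tilt before I carry it.

```bash
cat > held.py <<'E'
from act import *; from h import *
def held(k,R):
    e=np.array(state()["ee_pos"]); und=e[2]-.008-OFF[k]; H=dict(collar=.014,bearing=.012,pulley=.014,fan=.030)[k]
    im=get_image("side");C=cloud(im);r=np.hypot(C[...,0]-e[0],C[...,1]-e[1])
    m=(abs(C[...,0]-e[0])<R-.006)&(r>.010)&(r<R-.002)&(C[...,2]>und+H-.006)&(C[...,2]<und+H+.006)
    P=C[m];A=np.c_[P[:,:2]-e[:2],np.ones(len(P))]
    s=np.linalg.lstsq(A,P[:,2],rcond=None)[0];print("held top n",len(P),"slopes",s[:2].round(3),"z %.4f expect %.4f"%(s[2],und+H))
    m=(r<R+.006)&(C[...,2]>und-.012)&(C[...,2]<und+H+.004)
    print("lowest z",np.percentile(C[m][:,2],2).round(4),"expect",und.round(4))
    import cv2; cv2.imwrite(f"pics/held_{k}.png",cv2.resize(cv2.convertScaleAbs(im["frame"][200:350,300:450],alpha=1.5),(600,600),interpolation=cv2.INTER_CUBIC))
E
python3 - <<'E'
from held import *
pick("bearing"); held("bearing",.020)
E
```

```text
down t=15.6 [ 0.6429 -0.183   0.1322] gap 0.0880 F [ 0.5 -0.4  0.3] q6 -0.33
closed t=16.4 [ 0.643  -0.183   0.1325] gap 0.0388 F [ 0.5  0.3 -0.2] q6 -0.33
up t=17.1 [ 0.6429 -0.183   0.1623] gap 0.0388 F [-0.6 -0.1 -0.6] q6 -0.33
held top n 105 slopes [0.014 0.011] z 0.1638 expect 0.1648
lowest z 0.153 expect 0.1528
```

View pics/held_bearing.png

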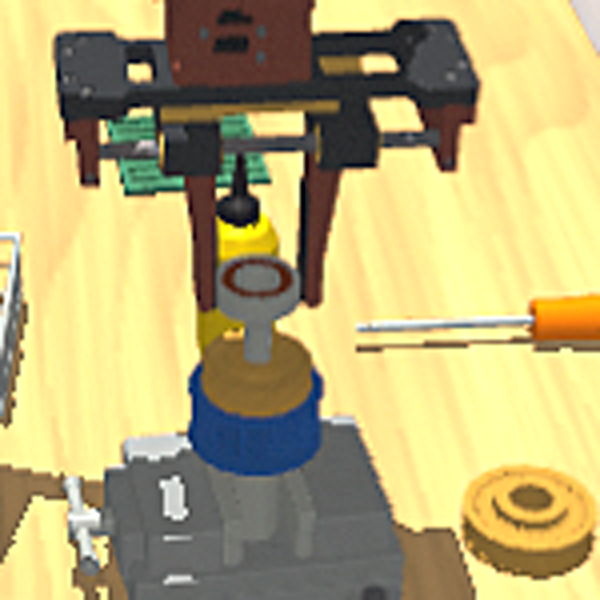

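The bearing is held level at (258,285) in the crop, and the shaft shows below it. Placing it in the bin.

Run:
```python
from act import *
import cv2
place("bearing")
f=get_image("side")["frame"];cv2.imwrite("pics/side3.png",cv2.resize(f[230:430,150:400],(750,600)))
```

```text
at place t=20.8 [ 0.3721 -0.2966  0.0147] gap 0.0388 F [-0.8  0.2 -0.3] q6 -1.04
settled t=21.0 [ 0.3721 -0.2966  0.0148] gap 0.0388 F [ 0.8 -0.3 -0. ] q6 -1.04
open t=21.9 [ 0.372  -0.2965  0.0145] gap 0.0876 F [ 0.4 -0.4 -0.6] q6 -1.04
clear t=23.4 [ 0.3717 -0.2962  0.248 ] gap 0.0875 F [-0.7  0.8 -0.3] q6 -1.04
```

View pics/side3.png

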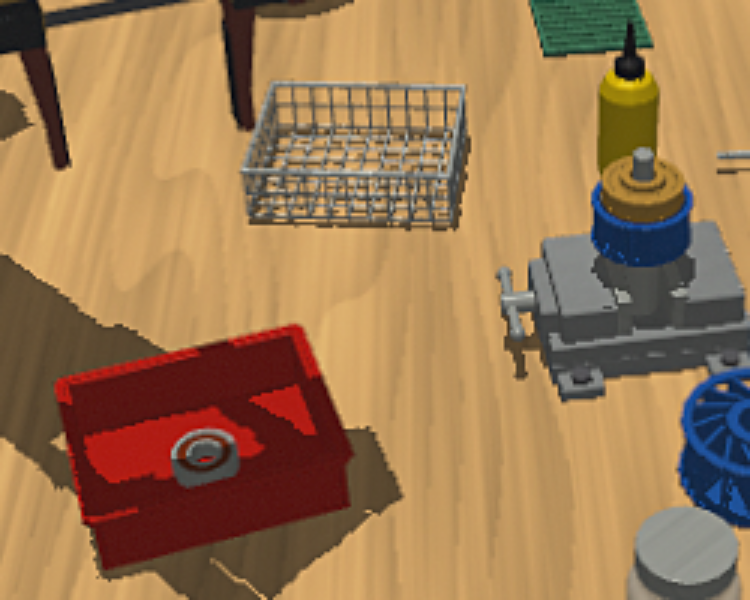

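The bearing lies flat in the bin at (205,455) in the crop. Next, the pulley.

Run:
```python
from held import *
pick("pulley"); held("pulley",.026)
```

```text
down t=25.7 [ 0.6429 -0.1829  0.1141] gap 0.0878 F [-0.2  0.4 -0.7] q6 -0.33
closed t=26.4 [ 0.6431 -0.183   0.1147] gap 0.0517 F [ 0.5  0.3 -0.4] q6 -0.33
up t=27.1 [ 0.6429 -0.183   0.1443] gap 0.0514 F [-0.5 -0.4 -2.1] q6 -0.33
held top n 241 slopes [-0.013  0.021] z 0.1488 expect 0.1488
lowest z 0.1346 expect 0.1348
```

View pics/held_pulley.png

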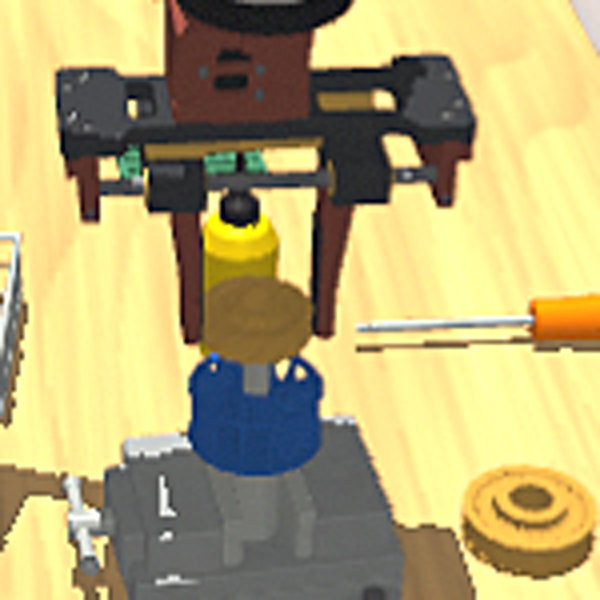

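The pulley is held level at (258,318) in the crop, and the fan has stayed on the spindle. I'll place the pulley on the mat, passing well above the bottle.

Run:
```python
from held import *
import cv2
place("pulley")
im=get_image("top");f=im["frame"];cv2.imwrite("pics/top4.png",cv2.resize(f[150:350,140:420],(800,571),interpolation=cv2.INTER_CUBIC))
pick("fan"); held("fan",.032)
f=get_image("side")["frame"];cv2.imwrite("pics/side4.png",f)
```

```text
at place t=31.1 [0.6471 0.208  0.0166] gap 0.0513 F [ 0.3  0.3 -1.2] q6 0.21
settled t=31.4 [0.6471 0.208  0.0167] gap 0.0516 F [-0.1 -0.  -1. ] q6 0.21
open t=32.1 [0.647  0.208  0.0165] gap 0.0878 F [1.1 0.5 0.4] q6 0.21
clear t=33.6 [0.6467 0.2079 0.2478] gap 0.0880 F [-0.7  0.8 -0.3] q6 0.21
down t=36.3 [ 0.6428 -0.183   0.0886] gap 0.0878 F [ 0.3 -0.3  0.1] q6 -0.33
closed t=36.8 [ 0.6431 -0.183   0.0893] gap 0.0623 F [0.2 0.  1. ] q6 -0.33
up t=37.6 [ 0.6429 -0.183   0.1188] gap 0.0621 F [ 0.3 -0.7 -1.6] q6 -0.33
held top n 319 slopes [ 0.01  -0.005] z 0.1326 expect 0.1348
lowest z 0.1051 expect 0.1048
```

View pics/side4.png

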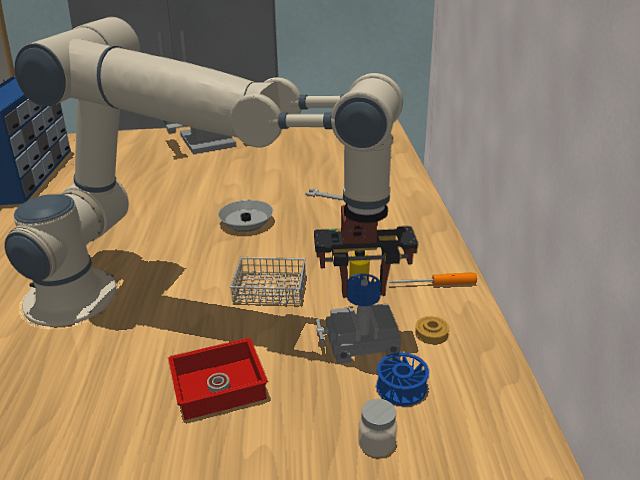

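View pics/top4.png

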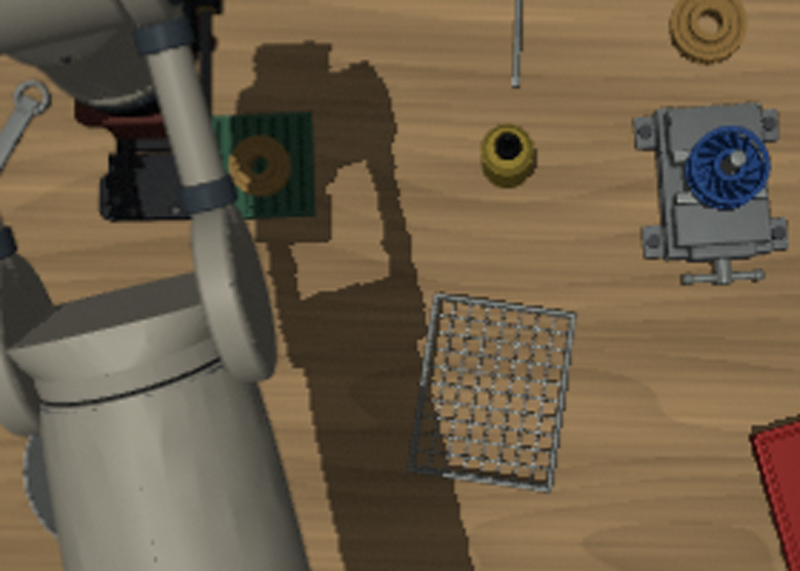

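The pulley is centred on the mat and the fan is held level. Placing the fan in the basket, then backing the arm clear to check everything.

Run:
```python
from held import *
import cv2
place("fan")
movej([-1.319,0.091,1.231,0,1.82,-0.057]); st("home")
im=get_image("top");C=cloud(im);cv2.imwrite("pics/top5.png",cv2.resize(im["frame"][120:380,120:490],(800,562),interpolation=cv2.INTER_CUBIC))
im2=get_image("side");C2=cloud(im2);cv2.imwrite("pics/side5.png",im2["frame"])
for k,R,zt in(("collar",.014,.024),("bearing",.02,.016),("pulley",.026,.024),("fan",.032,.036)):
    p=DEST[k][0]
    for n,c in(("top",C),("side",C2)):
        m=(np.hypot(c[...,0]-p[0],c[...,1]-p[1])<R+.015)&(abs(c[...,2]-zt)<.0045);P=c[m]
        if len(P)<6: print(k,n,len(P));continue
        A=np.c_[P[:,:2]-p,np.ones(len(P))];s=np.linalg.lstsq(A,P[:,2],rcond=None)[0]
        print(k,n,len(P),"off mm",(1000*(P[:,:2].mean(0)-p)).round(1),"z med %.4f exp %.3f"%(np.median(P[:,2]),zt),"slope",s[:2].round(3))
```

```text
at place t=41.4 [0.4536 0.0025 0.0211] gap 0.0624 F [-0.8 -0.1 -1.6] q6 0.05
settled t=41.6 [0.4536 0.0025 0.0212] gap 0.0623 F [-0.2 -0.4 -1.8] q6 0.05
open t=42.2 [0.4535 0.0025 0.021 ] gap 0.0877 F [-0.1 -1.2 -0.6] q6 0.05
clear t=43.6 [0.4531 0.0025 0.2481] gap 0.0879 F [-0.1 -0.  -0.6] q6 0.05
home t=45.9 [ 0.1831 -0.5711  0.2308] gap 0.0879 F [-0.4  0.2  0.5] q6 -0.06
collar top 77 off mm [-1.1 -1.6] z med 0.0240 exp 0.024 slope [0.027 0.013]
collar side 33 off mm [-1.5 -3.3] z med 0.0223 exp 0.024 slope [ 0.087 -0.077]
bearing top 174 off mm [-1.2 -0.4] z med 0.0160 exp 0.016 slope [-0.017 -0.009]
bearing side 271 off mm [-0.6 -1.5] z med 0.0150 exp 0.016 slope [0.019 0.021]
pulley top 186 off mm [-0.5 -0.3] z med 0.0220 exp 0.024 slope [-0.009 -0.   ]
pulley side 96 off mm [-2.4 -3. ] z med 0.0216 exp 0.024 slope [0.021 0.015]
fan top 259 off mm [-0.9  0. ] z med 0.0360 exp 0.036 slope [-0.006  0.001]
fan side 302 off mm [-1.5 -1. ] z med 0.0350 exp 0.036 slope [ 0.006 -0.003]
```

View pics/top5.png

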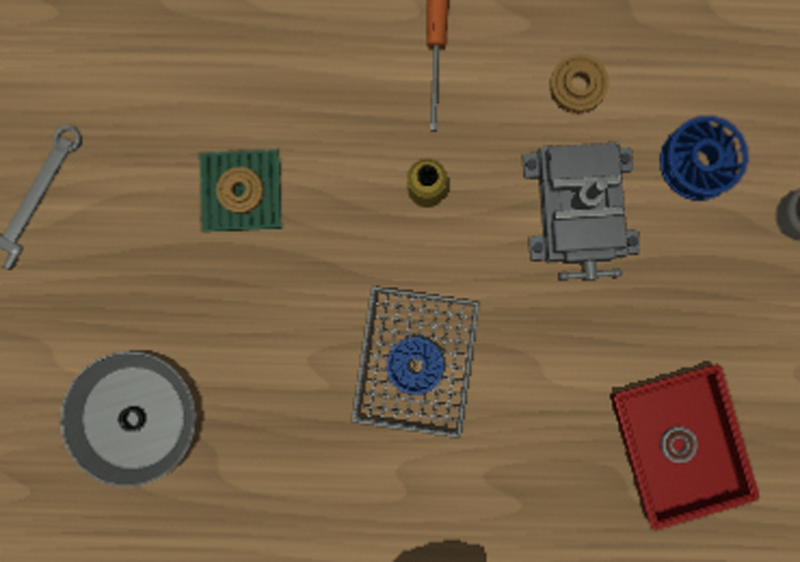

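View pics/side5.png

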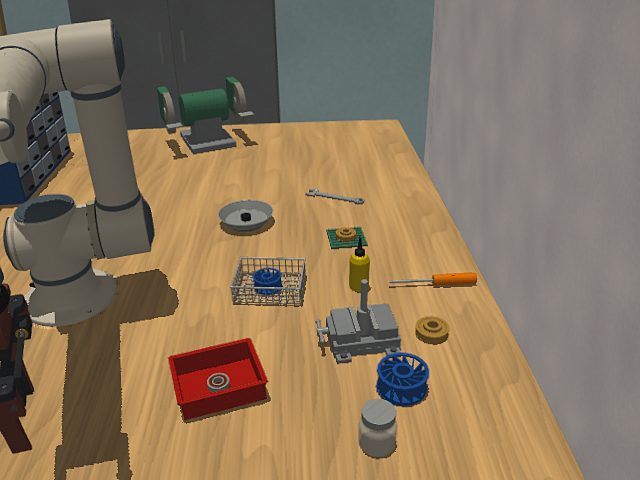

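All four parts are flat and centred, the bottle is standing and the spindle is bare. Handing in.

```bash
python3 -c "
from bench import *
print(job_done(), state()['time'])"
```

```text
the job is handed in; nothing more can be done
the job is handed in; nothing more can be done
```

I stripped the spindle in order: the collar into the dish, the bearing into the bin, the pulley onto the mat and the fan wheel into the basket. I handed the job in at about 46 s; `job_done()` reports no verdict.

**Last checks:**
- **Position:** in the top camera every part was within about 2 mm of its target centre.
- **Height:** the tops of the collar, bearing and fan were within 1 mm of the expected height in the top camera. The pulley's median read 22 mm, between its disc at 20 mm and its hub at 24 mm, because the sample mixed the two.
- **Flatness:** top-camera slopes were at most 0.03 rad. The side camera disagreed on the collar, with slopes near 0.09 rad from only 33 points, some of them on its side. I took the top reading.
- **Surroundings:** the oil bottle was standing, the loose larger fan and pulley were untouched, and the arm was clear at its start pose.

The bin rim measured about 155 x 127 mm instead of the stated 145 x 115 mm. This did not affect the placing.

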